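# Refit the dust filter of a bench air unit

## Robot

A 6-joint arm with a two-finger parallel gripper is mounted at the origin on the work surface. World frame = base frame: x ahead of the robot, y to its left, z up, the work surface at z = 0. Lengths are in m, angles in rad, forces in N, time in s.
With the tool pointing down it reaches from about 0.35 to 0.775 m from the base axis. Payload 5.5 kg.
Tool frame: the origin (TCP) lies on the mounting face of the last link; the fingertips stand 173 mm ahead of it and the grasp point (between the pads) lies 155 mm ahead of it; z points along the fingers, y is the direction in which the jaws open and shut (so a half turn about z gives the same grasp; the last joint's range is limited). The gripper opens to 85 mm and grips with 20 to 120 N. Pads are 22 mm wide; open, the fingers measure 114 mm over their backs; the gripper's body (76 mm by 85 mm) begins 54 mm behind the grasp point. The pads swing forward as they close: fully open they stand 13 mm farther back than shut.
Start: joints at [1.203, 0.313, 0.046, 1.304, 0, 1.431], TCP at [0.13, 0.56, 0.405] pointing down, gripper open.
Joint ranges: [-2.76, 2.76], [-0.86, 1.69], [-1.03, 1.26], [-2.2, 2.34], [-1.47, 1.5], [-3.14, 3.14]. Speed limits (rad/s): [2.57, 2.57, 3.14, 3.14, 3.14, 3.14].

## Interface

Orientations are given as a unit quaternion [w, x, y, z].
In Python, from workcell import * gives the robot as it stands. The module is installed in compiled form; this text tells all that it offers.
- The arm moves only by the shell command python3 -m crank 'ROWS' [FORCE]. ROWS is JSON, a list of rows, each a list of 7 numbers: the shift along the tool's x, y, z in mm, then the turn, a rotation vector about the tool's x, y, z in degrees, then the opening, from 0 (shut) to 1 (fully open). A call has exactly 8 rows; each row shifts and turns the commanded pose from where the row before left it, along the tool's axes as they then stand; what a row does not reach is not made up. A row lasts 1/8 s, in which the tool goes at most 62.5 mm and 10.7 degrees, less where a joint would pass 70% of its speed; a pose out of reach is approached as far as the arm can. A call with a gripper value outside its range is refused whole. The fingers move at their own pace and stop on an object; FORCE is the grip in N (left out, the last holds). Time passes only in rows, so rows that do not move let the fingers close, or fill a call up. It gives the time, the measured TCP pose, the force and the opening at its end, in the units of the state.
- get_state(): the state, without advancing time (a new reading comes with each control period).
- read_camera(name): name is "scene" or "top" or "wrist"; returns the picture (420x560x3 uint8, blue, green, red); there is no depth.
- calibration(name): a dict with "fx", "fy", "cx", "cy" (pixels), "extrinsics" (4x4, takes a point from world to camera coordinates). Camera axes: x right, y down, z forward; pixel columns grow to the right and rows downward; lengths in m; the calibration is good to about 2 mm. The wrist camera is an equidistant fisheye: a pixel r from the principal point sees the ray r / f radians off the axis. A picture is of the moment at which its call begins: read the wrist's pose just before it. calibration takes no time and is no camera call; for the wrist camera it gives the pose at the moment of the call.
- hand_in(): hands the job in, once; it reports no verdict.
The state is a dict: "clock": time; "joint_pos": joint angles; "qvel": joint speeds; "tau": joint torques, N m; "tcp_pos": TCP position; "orientation": TCP orientation; "wrist_force": force on the tool from outside, world axes, zero at the start; "ft_torque": the same for the moment, N m; "finger_gap": finger opening in m.
Only numpy, scipy, OpenCV 4.12 (cv2) and the standard library are available. Lean on these libraries where they do the work, as an engineer would, in place of code of your own. Each camera call takes 0.05 s, during which the arm holds its last target.

## Task

Refit the blue dust filter in the base of the bench air unit: slide it straight into the slot, outer end last, until it is fully home, then swing the slot's louvred door shut behind it. Leave the bottle, the jar and the beaker standing where they are.

Things in the scene. Friction and masses are not known exactly. Their poses are not given: they have to be found in the camera images.
- slot_mouth (a point): Middle of the slot's mouth, at bench level, in the base of the white air unit (a fixed machine). Axes: +x runs straight into the slot, y across the mouth, z up. The bench is the slot's floor. The slot is 105 mm wide and 19 mm high; as a lead-in, its first 30 mm narrow from 122 to 105 mm.
- slot_stop (a point): Where the filter's inner end meets the stop, 155 mm straight in from slot_mouth, at bench level; axes as slot_mouth.
- unit_case (a point): Middle of the foot of the case's front, 60 mm in from slot_mouth and 34 mm over the bench; axes as slot_mouth. The base (210 mm wide, 34 mm high) reaches 60 mm out in front of the case; its deck begins 15 mm in from the mouth, so fingers can follow the filter in that far. The case is 210 mm wide, its top 150 mm over the bench.
- filter_center (a point): Centre of the dust filter, half-way up: a flat blue frame 150 mm long (its x), 100 mm wide (its y), 15 mm high, bars 12 mm wide, with a recessed pale pleated pad; about 0.25 kg; loose, flat on the bench before the slot. Its +x end goes in first. Fully home, its outer end is level with the mouth or up to 5 mm inside.
- filter_outer_end (a point): Middle of the filter's outer end face (its -x end, with a white thumb mark), half-way up, 75 mm from the filter's centre; axes as the filter's.
- door (a joint): Angle of the slot's door, rad: 0 = shut across the mouth, 1.95 = fully open; grows counter-clockwise seen from above, opening away from the unit on an upright pin. It stays where it is left (friction about 0.05 N m) and shuts fully only when the filter does not stick out of the mouth.
- door_hinge (a point): On the door's hinge pin, 17 mm over the bench, at x = -6 mm, y = -66 mm from slot_mouth. The door is an aluminium louvred panel 132 mm long, 8 mm thick (4 mm either side of the pin's axis), 2 to 32 mm over the bench. Axes turn with the door: +y runs from the pin to the free end, -x is out of its outer face.
- door_edge (a point): Middle of the door's free end, 132 mm from the pin, 17 mm over the bench.
- media_bottle: Glass bottle with a blue cap, 80 mm across, 165 mm tall; origin at the centre of its foot. To be left alone.
- beaker: Open glass beaker, 72 mm across, 85 mm tall; origin at the centre of its foot. To be left alone.
- salt_jar: Amber jar with a white lid, 66 mm across, 85 mm tall; origin at the centre of its foot. To be left alone.
Things that resemble listed ones, but are neither listed nor needed, are in the scene too. What is shaped like the part that bears filter_center but black or yellow is not meant.

How it is judged:
On the way:
1. the filter is at least two thirds of the way into the slot, straight, the door still open (x of filter_outer_end in the frame of slot_mouth above -0.05 m and y of filter_outer_end in the frame of slot_mouth between -0.01 and 0.01 m and height (world z) of filter_center below 0.012 m and value of joint door above 0.25 rad), for 0.1 s.
At the end, for the whole second after the job is handed in: The filter lies in the slot, right way up and straight (within 4 degrees and 8 mm sideways), its outer end level with the mouth or inside it (at most 2.5 mm proud); the door is shut (within 0.06 rad); the bottle, beaker and jar are within 30 mm of where they stood (x of filter_outer_end in the frame of slot_mouth between -0.0025 and 0.012 m and y of filter_outer_end in the frame of slot_mouth between -0.008 and 0.008 m and angle between the x axis of filter_center and the x axis of slot_mouth, either way round below 0.07 rad and angle between filter_center's own z axis and vertical below 0.1 rad and value of joint door below 0.06 rad and distance of each of media_bottle, beaker, salt_jar from where it was at the start of the episode below 0.03 m); the robot touches nothing.
It fails at once if the bottle, the beaker or the jar is tipped or pushed away (angle between any of media_bottle, beaker, salt_jar's own z axis and vertical above 0.35 rad or distance of any of media_bottle, beaker, salt_jar from where it was at the start of the episode above 0.04 m).
It also fails if it takes over 70 s, if anything falls off the work surface, if the arm or the gripper's body presses on something with over 40 N, if the wrist force passes 120 N, or if a joint passes its speed limit or range.

## Working session

There is one attempt and no reset: what is moved stays moved. The work goes in short steps, Python scripts to look and compute and a shell command to move; the robot and the scene stay as the last step left them, time stands still between calls to the robot, and variables do not carry over. Pictures are saved under pics/ and viewed, and the job is handed in when it is done.

```bash
mkdir -p pics; python3 - <<'E'
from workcell import *
import cv2
s=get_state(); print(s)
for n in ("scene","top"):
    cv2.imwrite(f"pics/{n}0.png",read_camera(n)); print(n,calibration(n))
E
```

```text
{'clock': 0.0, 'joint_pos': array([1.20342404e+00, 3.14006486e-01, 4.49409263e-02, 1.30361142e+00,
       1.07270190e-05, 1.43122157e+00]), 'qvel': array([ 7.57915468e-05,  6.23452541e-04,  6.88332510e-04, -1.16258268e-03,
       -1.97998580e-04, -7.67232071e-04]), 'tau': array([ 1.08953773e-03, -4.80621314e+01,  2.98536015e+01,  1.94241980e-02,
       -6.98165263e-05,  8.40124130e-06]), 'tcp_pos': array([0.12977084, 0.55994754, 0.40378956]), 'orientation': array([-2.40995719e-04,  1.13652608e-01,  9.93520106e-01, -9.08934668e-04]), 'wrist_force': array([ 0.0098897 , -0.12411126, -0.70746053]), 'ft_torque': array([-0.01779384,  0.03699917, -0.03256811]), 'finger_gap': 0.08537875275494582}
scene {'fx': 468.3020957670704, 'fy': 468.3020957670704, 'cx': 278.8962896390873, 'cy': 210.88879568489187, 'extrinsics': array([[-0.33176319,  0.94317347, -0.0188941 ,  0.21400476],
       [ 0.68662272,  0.22768973, -0.69043945, -0.34456344],
       [-0.64690218, -0.24203552, -0.7231434 ,  1.47358855],
       [ 0.        ,  0.        ,  0.        ,  1.        ]])}
top {'fx': 443.42406463281003, 'fy': 443.42406463281003, 'cx': 270.8791579175326, 'cy': 211.3509182276862, 'extrinsics': array([[ 0.04647877, -0.99891488, -0.00296281, -0.03896398],
       [-0.9750755 , -0.04472497, -0.21731875,  0.5784704 ],
       [ 0.21695042,  0.01298967, -0.97609619,  0.99442741],
       [ 0.        ,  0.        ,  0.        ,  1.        ]])}
```

View pics/scene0.png

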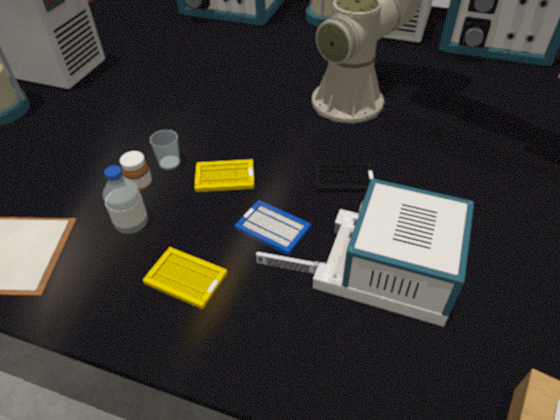

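View pics/top0.png

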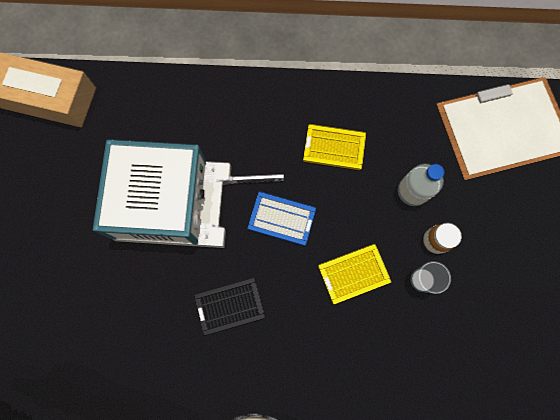

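The scene picture shows the blue filter at (273,226), the slot and door at (290,263). The top picture shows the blue filter at (282,218) with its white mark on the right at (308,226), pointing away from the slot. Candidates for the filter in top: blue (282,218), yellow (335,147), yellow (355,274) and black (230,306). I choose the blue one and check it in a close crop.

```bash
python3 - <<'E'
import cv2
a=cv2.imread("pics/top0.png")[130:260,180:330]
cv2.imwrite("pics/topc.png",cv2.resize(a,None,fx=5,fy=4.6,interpolation=cv2.INTER_CUBIC)) 
a=cv2.imread("pics/scene0.png")[170:320,220:400]
cv2.imwrite("pics/scenec.png",cv2.resize(a,None,fx=4,fy=4,interpolation=cv2.INTER_CUBIC)) 
E
```

```text
(no output)
```

View pics/topc.png

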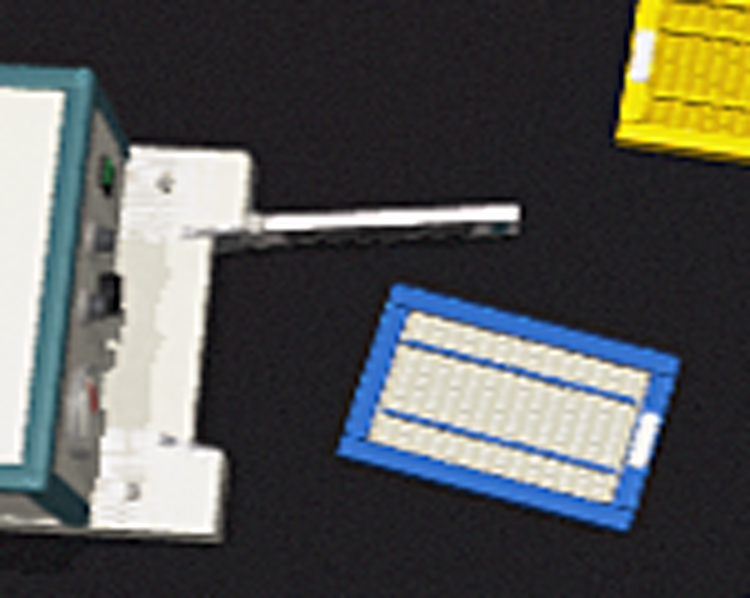

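View pics/scenec.png

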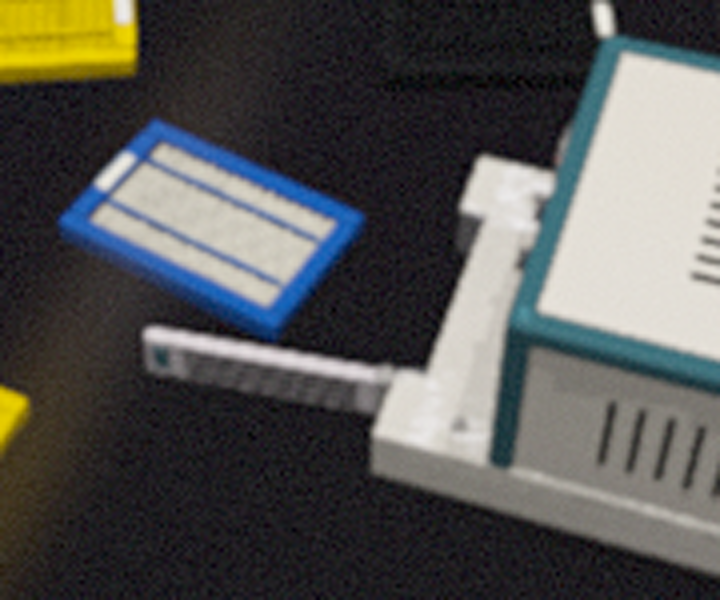

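```bash
cat > h.py <<'E'
import numpy as np, cv2
from workcell import *
from scipy.optimize import least_squares
C={n:calibration(n) for n in("top","scene")}
def proj(n,P):
    c=C[n];P=np.atleast_2d(P);q=P@c["extrinsics"][:3,:3].T+c["extrinsics"][:3,3]
    return np.c_[c["fx"]*q[:,0]/q[:,2]+c["cx"],c["fy"]*q[:,1]/q[:,2]+c["cy"]]
def ray(n,uv,z):
    c=C[n];E=c["extrinsics"];d=E[:3,:3].T@np.array([(uv[0]-c["cx"])/c["fx"],(uv[1]-c["cy"])/c["fy"],1]);o=-E[:3,:3].T@E[:3,3]
    return o+d*(z-o[2])/d[2]
def place(p,L):
    c,s=np.cos(p[2]),np.sin(p[2]);L=np.atleast_2d(L);return np.c_[p[0]+c*L[:,0]-s*L[:,1],p[1]+s*L[:,0]+c*L[:,1],L[:,2]]
def fit(obs,p0):
    def r(p): return np.concatenate([ (proj(n,place(p,l))[0]-uv) for n,l,uv in obs])
    f=least_squares(r,p0,loss="soft_l1");return f.x,r(f.x).reshape(-1,2)
def local(p,w):  # world->local xy
    c,s=np.cos(p[2]),np.sin(p[2]);d=np.asarray(w)[:2]-p[:2];return np.array([c*d[0]+s*d[1],-s*d[0]+c*d[1]])
E
python3 - <<'E'
from h import *
T=lambda u,v:np.array([180+u/5-.4,130+v/4.6-.4]); S=lambda u,v:np.array([220+u/4-.4,170+v/4-.4])
m=.105
unit=[("top",(0,-m,.034),T(252,150)),("top",(0,m,.034),T(221,532)),("top",(0,.061,.034),T(229,450)),
("top",(.06,-m,.15),T(95,68)),("top",(.06,m,.15),T(45,487)),
("scene",(0,-m,.034),S(372,440)),("scene",(0,m,.034),S(482,157)),("scene",(0,.061,.034),S(462,207)),
("scene",(.06,m,.15),S(613,40)),("scene",(.06,-m,.15),S(518,312)),("scene",(0,-m,0),S(372,472))]
p,r=fit(unit,[.4,.1,1.57]);print("unit",p,"\n",r.round(1))
f=[("top",(.075,-.05,.015),T(395,285)),("top",(.075,.05,.015),T(342,448)),("top",(-.075,.05,.015),T(628,522)),("top",(-.075,-.05,.015),T(678,360)),
("scene",(.075,-.05,.015),S(275,325)),("scene",(.075,.05,.015),S(362,217)),("scene",(-.075,.05,.015),S(155,123)),("scene",(-.075,-.05,.015),S(63,220))]
q,r=fit(f,[.4,0,1.5]);print("filt",q,"\n",r.round(1))
h=place(p,[-.006,-.066,.032])[0];print("hinge",h)
w=ray("top",T(518,207),.032);w2=ray("scene",S(148,330),.032);print("dooredge",w,w2,[np.linalg.norm((x-h)[:2]) for x in(w,w2)])
print("door",[local(p,x)-local(p,h) for x in(w,w2)])
print("filter in slot",local(p,q),"outer",local(p,place(q,[-.075,0,0])[0]),"yaw",np.degrees(q[2]-p[2]))
np.save("p.npy",p);np.save("q.npy",q)
for n,uv,z in(("top",(420,190),0),("top",(442,240),0),("top",(432,280),0)):print(ray(n,uv,z))
E
```

```text
unit [0.60194307 0.09932615 1.55417735] 
 [[-0.3  0.4]
 [-1.4  0.1]
 [-1.4 -0. ]
 [-0.1  0.1]
 [ 0.3  0.5]
 [ 0.6 -1.2]
 [-0.1  0.4]
 [-0.2  1. ]
 [-1.7 -1.2]
 [-2.9  3.1]
 [ 0.   0.2]]
filt [ 0.57608273 -0.03939286  1.33178921] 
 [[ 0.1 -0.9]
 [-0.9  1.1]
 [ 0.3  1.9]
 [ 0.9 -0.9]
 [-0.   1. ]
 [ 1.  -0.3]
 [ 0.3 -0.7]
 [-1.   0.6]]
hinge [0.66783425 0.09223018 0.032     ]
dooredge [ 0.68228882 -0.03825042  0.032     ] [ 0.67795655 -0.03934469  0.032     ] [np.float64(0.13127878991557201), np.float64(0.13196365649397454)]
door [array([-0.13022237, -0.01662093]), array([-0.13138848, -0.01230744])]
filter in slot [-0.13912961  0.02355151] outer [-0.21228262  0.04009347] yaw -12.741901886839017
[ 0.667138   -0.38977027  0.        ]
[ 0.54021286 -0.44110856  0.        ]
[ 0.44000883 -0.41302893  0.        ]
```

Top crop confirms: blue frame, pale pad, white thumb mark at crop (645,440), i.e. full (309,226), at the end away from the slot. The door stands at about 96 degrees. The tool's y is already nearly aligned with the filter's long axis, so I move over the outer bar.

```bash
python3 -m crank '[[-36,-35,0,0,0,0,0.6],[-36,-35,0,0,0,0,0.6],[-36,-35,0,0,0,0,0.6],[-36,-35,0,0,0,0,0.6],[-36,-35,0,0,0,0,0.6],[-36,-35,0,0,0,0,0.6],[-36,-35,0,0,0,0,0.6],[-36,-35,0,0,0,0,0.6]]' 30
python3 -m crank '[[-36,-35,0,0,0,0,0.6],[-36,-35,0,0,0,0,0.6],[-36,-35,0,0,0,0,0.6],[-36,-35,0,0,0,0,0.6],[-36,-35,10,0,0,0,0.6],[-36,-35,20,0,0,0,0.6],[-36,-35,30,0,0,0,0.6],[-18,-17,40,0,0,0,0.6]]' 30
python3 - <<'E'
from h import *
s=get_state();print(s["clock"],s["tcp_pos"],s["orientation"],s["joint_pos"],s["finger_gap"])
c=calibration("wrist");print(c)
cv2.imwrite("pics/w1.png",read_camera("wrist"))
E
```

```text
clock: 1.1
tcp_pos: [0.3476, 0.2208, 0.4045]
orientation: [-0.0, 0.114, 0.994, 0.0]
wrist_force: [1.4, 0.1, -0.3]
finger_gap: 0.0514
clock: 2.1
tcp_pos: [0.5525, -0.0963, 0.304]
orientation: [0.001, 0.115, 0.993, -0.0]
wrist_force: [-0.4, -0.0, 0.0]
finger_gap: 0.0512
2.1 [ 0.55250686 -0.09634845  0.3039772 ] [ 1.15824040e-03  1.14739521e-01  9.93394894e-01 -2.90519390e-04] [-3.15753708e-01  3.34211962e-01 -1.76699695e-01  1.05749885e+00
 -1.07427720e-04 -8.57681017e-02] 0.05124996039686262
{'fx': 325.19226210127806, 'fy': 325.19226210127806, 'cx': 281.1355230435746, 'cy': 207.96040067359525, 'extrinsics': array([[ 2.28031313e-01,  9.73653762e-01, -2.67742386e-04,
        -3.35281242e-02],
       [ 9.26834812e-01, -2.16981975e-01,  3.06424629e-01,
        -5.41616788e-01],
       [ 2.98293398e-01, -7.01225636e-02, -9.51894886e-01,
         1.12781998e-01],
       [ 0.00000000e+00,  0.00000000e+00,  0.00000000e+00,
         1.00000000e+00]])}
```

View pics/w1.png

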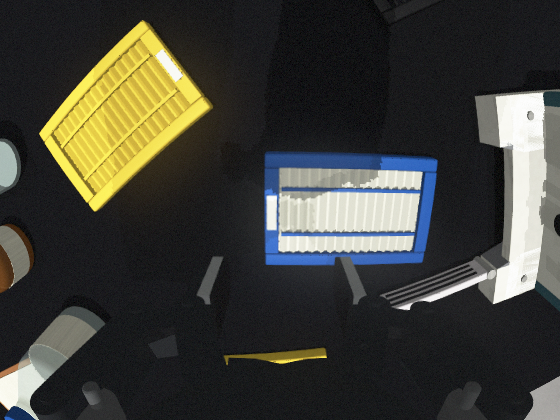

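The wrist picture shows the blue filter from (265,153) to (437,262), with the thumb mark at (271,213), the mouth at (497,100)-(490,300) and the door at (440,280). I take a zoom to measure it.

```bash
python3 - <<'E'
import cv2
a=cv2.imread("pics/w1.png")
cv2.imwrite("pics/w1c.png",cv2.resize(a[140:280,255:445],None,fx=4,fy=4,interpolation=cv2.INTER_CUBIC)) 
cv2.imwrite("pics/w1d.png",cv2.resize(a[80:320,370:560],None,fx=2.5,fy=2.5,interpolation=cv2.INTER_CUBIC)) 
E
```

```text
(no output)
```

View pics/w1c.png

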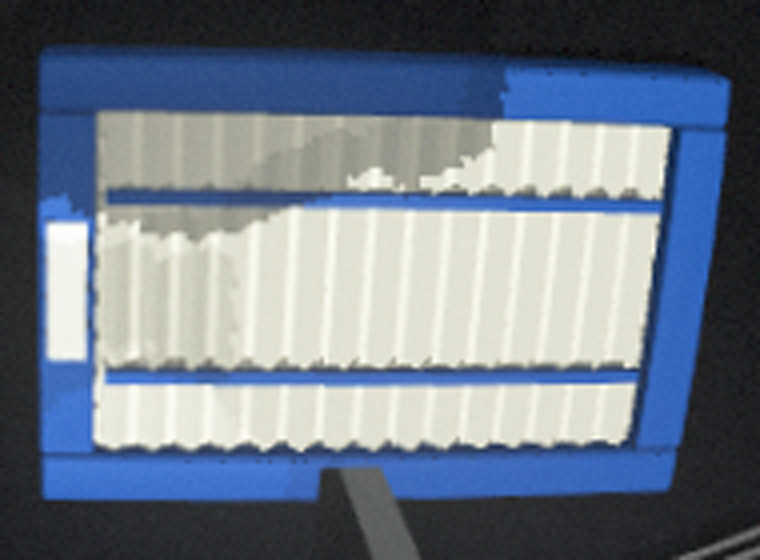

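View pics/w1d.png

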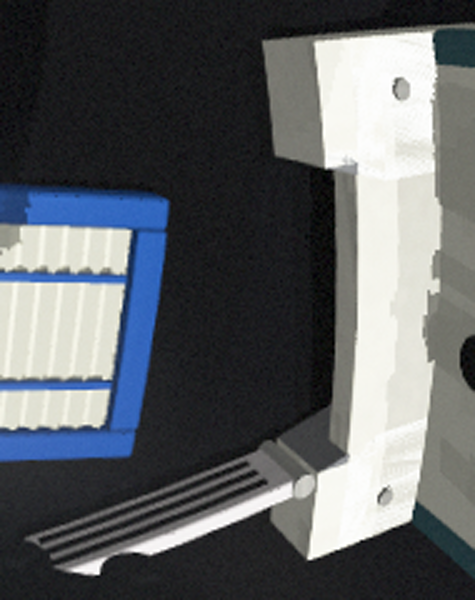

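```bash
cat >> h.py <<'E'
def wproj(c,P):
    P=np.atleast_2d(P);E=c["extrinsics"];q=P@E[:3,:3].T+E[:3,3]
    rho=np.hypot(q[:,0],q[:,1]);r=c["fx"]*np.arctan2(rho,q[:,2])
    return np.c_[c["cx"]+r*q[:,0]/rho,c["cy"]+r*q[:,1]/rho]
def wray(c,uv,z):
    d=np.array([(uv[0]-c["cx"]),(uv[1]-c["cy"])])/c["fx"];r=np.hypot(*d);E=c["extrinsics"]
    v=E[:3,:3].T@np.r_[d/r*np.sin(r),np.cos(r)];o=-E[:3,:3].T@E[:3,3]
    return o+v*(z-o[2])/v[2]
def wfit(c,obs,p0):
    def r(p): return np.concatenate([wproj(c,place(p,l))[0]-uv for l,uv in obs])
    f=least_squares(r,p0,loss="soft_l1");return f.x,r(f.x).reshape(-1,2)
E
python3 - <<'E'
from h import *
c=calibration("wrist");A=lambda u,v:np.array([255+u/4-.4,140+v/4-.4]);B=lambda u,v:np.array([370+u/2.5-.3,80+v/2.5-.3])
q,r=wfit(c,[((-.075,.05,.015),A(40,47)),((.075,.05,.015),A(730,78)),((.075,-.05,.015),A(670,490)),((-.075,-.05,.015),A(42,498))],[.57,-.04,1.33]);print(q,r.round(1))
p,r=wfit(c,[((0,.105,.034),B(315,42)),((0,.105,.0),B(262,40)),((0,.061,.0),B(277,157)),((0,.061,.034),B(333,170)),((0,-.105,.034),B(310,560))],[.6,.1,1.55]);print(p,r.round(1))
print("filter in slot",local(p,q),np.degrees(q[2]-p[2]))
np.save("pw.npy",p);np.save("qw.npy",q)
print(wray(c,(210,258),.131),wray(c,(347,258),.131))
E
```

```text
[ 0.57029192 -0.03824448  1.32097621] [[-0.8 -0.8]
 [ 4.4 -0.7]
 [ 2.6  2.7]
 [-1.6  1.8]]
[0.59780179 0.09811383 1.55690459] [[ 0.5 -0.6]
 [ 0.4  0.1]
 [-0.4 -0. ]
 [-1.8 -0.1]
 [ 0.8  3.7]]
filter in slot [-0.13672731  0.02561303] -13.51770004270854
[ 0.5332371 -0.1263385  0.131    ] [ 0.54805754 -0.06305373  0.131     ]
```

```bash
python3 -m crank '[[0,0,10,0,0,0,0.4],[0,0,20,0,0,0,0.4],[0,0,25,0,0,0,0.4],[0,0,20,0,0,0,0.4],[0,0,5,0,0,0,0.4],[0,0,0,0,0,0,0.4],[0,0,0,0,0,0,0.4],[0,0,0,0,0,0,0.4]]' 30
python3 - <<'E'
from h import *
s=get_state();print(s["clock"],s["tcp_pos"],s["orientation"],s["finger_gap"])
a=read_camera("wrist");cv2.imwrite("pics/w2.png",a)
b=read_camera("scene");cv2.imwrite("pics/s2.png",cv2.resize(b[150:300,200:360],None,fx=4.5,fy=4,interpolation=cv2.INTER_CUBIC))
E
```

```text
clock: 3.15
tcp_pos: [0.5514, -0.0939, 0.2256]
orientation: [0.001, 0.114, 0.994, -0.0]
wrist_force: [-0.1, 1.4, -0.5]
finger_gap: 0.0341
3.15 [ 0.55142778 -0.09386322  0.22564984] [ 8.32189227e-04  1.13592735e-01  9.93527045e-01 -9.13118682e-05] 0.034105784809519396
```

View pics/w2.png

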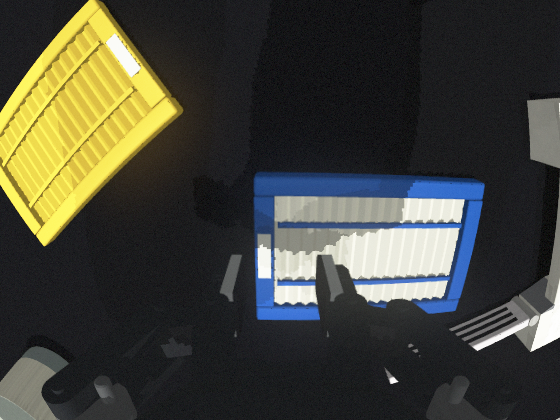

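View pics/s2.png

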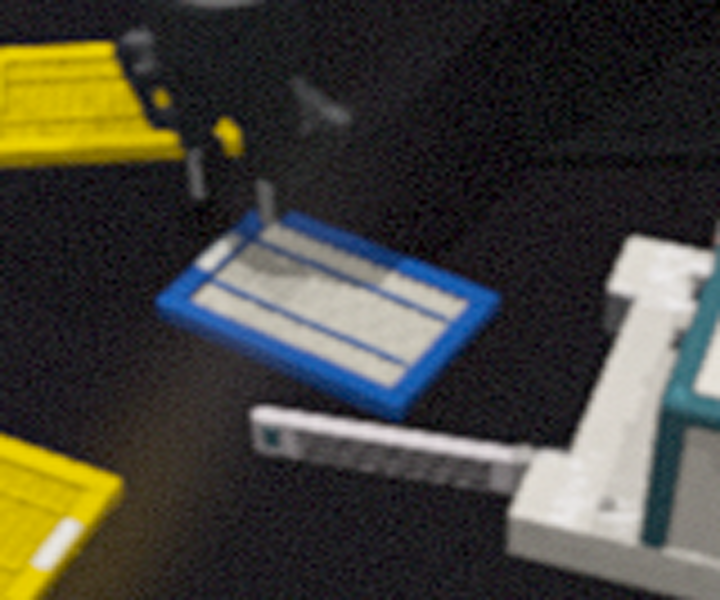

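The wrist picture shows both fingertips at about (232,275) and (328,270), either side of the outer bar at (265,250). The filter corners are at (254,173), (485,184), (461,309) and (257,320).

```bash
python3 - <<'E'
from h import *
c=calibration("wrist")
L=[((-.075,.05,.015),(254,173)),((.075,.05,.015),(485,184)),((.075,-.05,.015),(461,309)),((-.075,-.05,.015),(257,320))]
q,r=wfit(c,L,[.57,-.04,1.33]);print(q,r.round(1))
for l,uv in L: print(l,wray(c,uv,.015))
from scipy.spatial.transform import Rotation as Ro
s=get_state();o=s["orientation"];R=Ro.from_quat(o[[1,2,3,0]]).as_matrix();print(R.round(3))
print("tip",s["tcp_pos"]+R@[0,0,.173], "proj finger", wproj(c,[s["tcp_pos"]+R@[0,y,.17] for y in(-.017,.017)]))
t=place(q,[-.069,0,.015])[0];print("bar",t,"delta tool mm",R.T@(t-s["tcp_pos"])*1000)
print(wproj(c,t))
E
```

```text
[ 0.57386273 -0.03694568  1.33344063] [[-0.1  1. ]
 [ 2.  -3.3]
 [-3.6  1. ]
 [ 0.2 -0.7]]
(-0.075, 0.05, 0.015) [ 0.50709405 -0.09789574  0.015     ]
(0.075, 0.05, 0.015) [0.54482956 0.04595335 0.015     ]
(0.075, -0.05, 0.015) [0.64029769 0.02742274 0.015     ]
(-0.075, -0.05, 0.015) [ 0.6054262  -0.12193685  0.015     ]
[[-0.974  0.226  0.001]
 [ 0.226  0.974 -0.   ]
 [-0.001  0.    -1.   ]]
tip [ 0.55144943 -0.09391795  0.05226674] proj finger [[243.68537855 274.76860668]
 [312.87629447 274.84657991]]
bar [ 0.55763853 -0.10401113  0.015     ] delta tool mm [ -8.27073153  -8.43688334 210.27467647]
[[265.06554351 254.42341037]]
```

```bash
python3 -m crank '[[-4,-4,0,0,0,0,0.4],[-4,-4,10,0,0,0,0.4],[0,0,15,0,0,0,0.4],[0,0,12,0,0,0,0.4],[0,0,3.5,0,0,0,0.4],[0,0,0,0,0,0,0.4],[0,0,0,0,0,0,0.25],[0,0,0,0,0,0,0.1]]' 40
python3 -m crank '[[0,0,0,0,0,0,0],[0,0,0,0,0,0,0],[0,0,0,0,0,0,0],[0,0,0,0,0,0,0],[0,0,0,0,0,0,0],[0,0,0,0,0,0,0],[0,0,0,0,0,0,0],[0,0,0,0,0,0,0]]' 40
python3 - <<'E'
from h import *
s=get_state();print(s["clock"],s["tcp_pos"],s["orientation"],s["finger_gap"],s["wrist_force"])
a=read_camera("wrist");cv2.imwrite("pics/w3.png",a)
E
```

```text
clock: 4.25
tcp_pos: [0.5574, -0.1036, 0.1849]
orientation: [0.001, 0.114, 0.994, -0.0]
wrist_force: [-0.0, -0.2, 0.3]
finger_gap: 0.01
clock: 5.25
tcp_pos: [0.5574, -0.1036, 0.1848]
orientation: [0.001, 0.114, 0.994, -0.0]
wrist_force: [-0.3, 0.1, 5.8]
finger_gap: 0.0099
5.25 [ 0.55735395 -0.10357382  0.18484639] [ 6.32969119e-04  1.13694825e-01  9.93515508e-01 -1.44793572e-04] 0.00992337637711012 [-0.32338209  0.13494587  5.8436203 ]
```

View pics/w3.png

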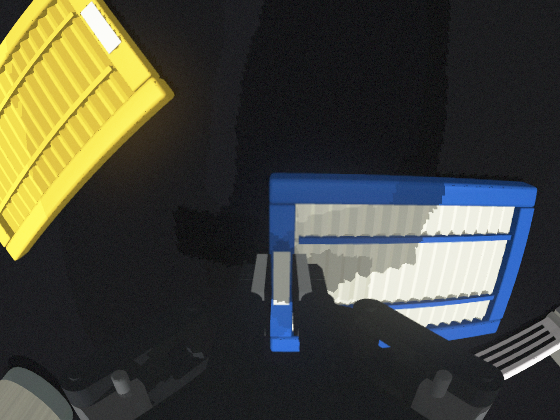

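Gripped: the bar lies between the pads at (282,290), gap 9.9 mm. Next I turn it 12.2° and shift it 39 mm sideways, in front of the mouth.

```bash
python3 -m crank '[[0,0,0,0,0,-1.5,0],[-4,0,0,0,0,-2,0],[-7,0,0,0,0,-3,0],[-7,0,0,0,0,-3,0],[-8,0,0,0,0,-2.7,0],[-8,0,0,0,0,0,0],[-5,0,0,0,0,0,0],[0,0,0,0,0,0,0]]' 40
python3 - <<'E'
from h import *
s=get_state();print(s["clock"],s["tcp_pos"],s["orientation"],s["finger_gap"],s["wrist_force"])
cv2.imwrite("pics/w4.png",read_camera("wrist"));t=read_camera("top");cv2.imwrite("pics/t4.png",t)
cv2.imwrite("pics/t4c.png",cv2.resize(t[130:260,180:330],None,fx=5,fy=4.6,interpolation=cv2.INTER_CUBIC)) 
E
```

```text
clock: 6.3
tcp_pos: [0.5949, -0.1066, 0.1848]
orientation: [-0.001, 0.007, 1.0, 0.0]
wrist_force: [-5.3, 0.4, 11.7]
finger_gap: 0.0098
6.3 [ 0.59489842 -0.10659767  0.18477905] [-1.30150990e-03  6.89149403e-03  9.99975402e-01  8.94189280e-05] 0.009833714710322052 [-5.33798476  0.38722999 11.6841021 ]
```

View pics/w4.png

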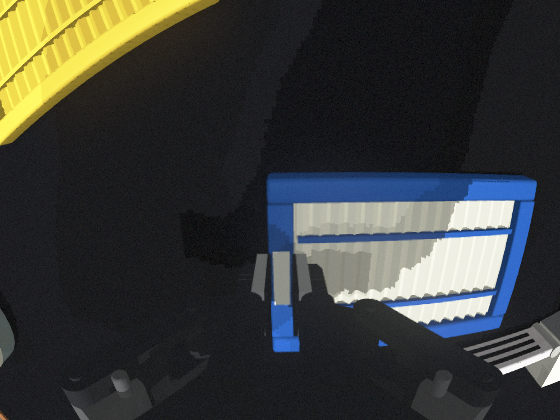

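View pics/t4c.png

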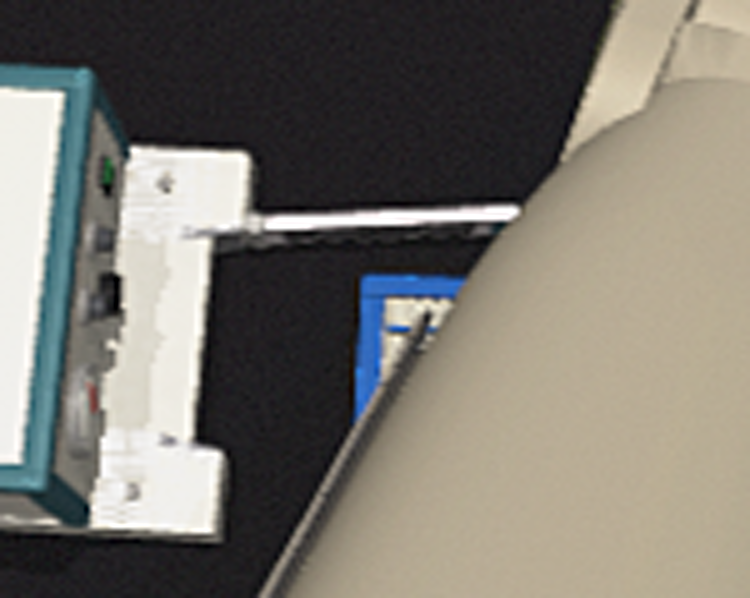

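```bash
python3 - <<'E'
from h import *
c=calibration("wrist");p=(np.load("p.npy")+np.load("pw.npy"))/2;print(p)
a=wray(c,(268,176),.015);b=wray(c,(536,182),.015)
print(a,b,"len",np.linalg.norm(a-b),"yaw",np.arctan2((b-a)[1],(b-a)[0]),"slot xy",local(p,a),local(p,b))
w=ray("top",(180+362/5-.4,130+277/4.6-.4),.015);print("nose -y corner slot",local(p,w), "with p top",local(np.load("p.npy"),w))
print("tcp slot",local(p,get_state()["tcp_pos"]))
E
```

```text
[0.59987243 0.09871999 1.55554097]
[ 0.54555597 -0.11004368  0.015     ] [0.54715386 0.03745503 0.015     ] len 0.1475073692677917 yaw 1.5599634972699468 slot xy [-0.20956797  0.0511255 ] [-0.06206204  0.05177785]
nose -y corner slot [-0.05939453 -0.04495911] with p top [-0.05997366 -0.04297978]
tcp slot [-0.20539627  0.00187055]
```

```bash
python3 -m crank '[[-1,3,0,0,0,0,0],[-1,6,0,0,0,0,0],[-1,9,0,0,0,0,0],[0,9,0,0,0,0,0],[0,8,0,0,0,0,0],[0,5,0,0,0,0,0],[0,0,0,0,0,0,0],[0,0,0,0,0,0,0]]' 40
python3 - <<'E'
from h import *
s=get_state();print(s["clock"],s["tcp_pos"],s["orientation"],s["finger_gap"],s["wrist_force"])
a=read_camera("wrist");cv2.imwrite("pics/w5.png",a);cv2.imwrite("pics/w5c.png",cv2.resize(a[80:420,250:560],None,fx=2,fy=1.75,interpolation=cv2.INTER_CUBIC))
t=read_camera("top");cv2.imwrite("pics/t5c.png",cv2.resize(t[130:260,180:330],None,fx=5,fy=4.6,interpolation=cv2.INTER_CUBIC)) 
t=read_camera("scene");cv2.imwrite("pics/s5c.png",cv2.resize(t[170:320,220:400],None,fx=4,fy=4,interpolation=cv2.INTER_CUBIC)) 
E
```

```text
clock: 7.4
tcp_pos: [0.5999, -0.0669, 0.1848]
orientation: [0.001, 0.007, 1.0, -0.0]
wrist_force: [0.5, -1.9, 5.2]
finger_gap: 0.0099
7.4 [ 0.59994225 -0.06691275  0.18482533] [ 8.36535625e-04  7.17993626e-03  9.99973831e-01 -2.91985991e-04] 0.009934701151949792 [ 0.46569038 -1.91366659  5.16149349]
```

View pics/w5.png

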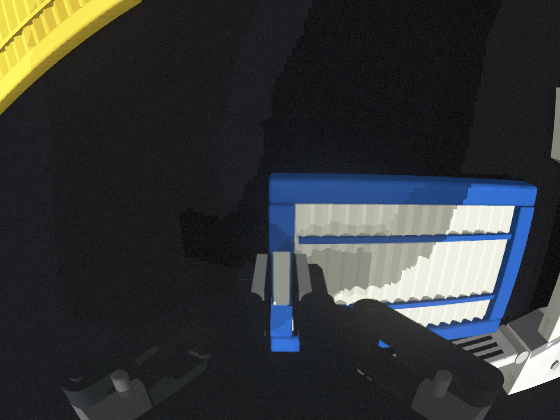

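View pics/s5c.png

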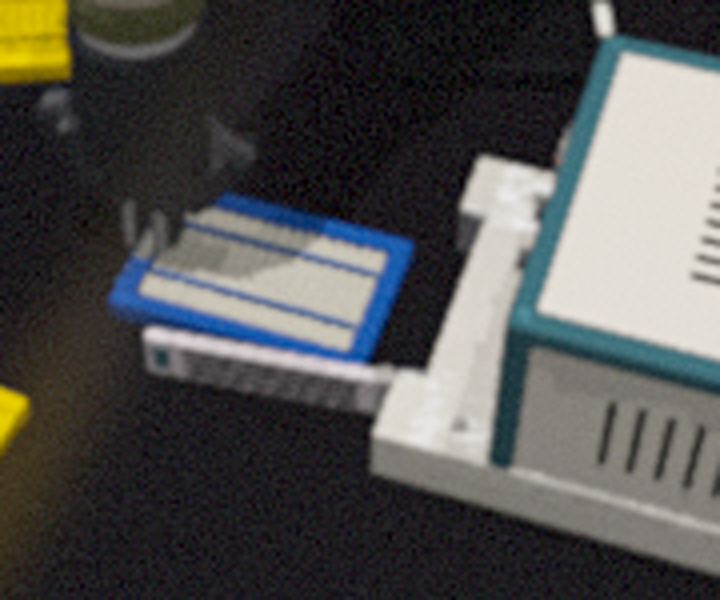

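View pics/t5c.png

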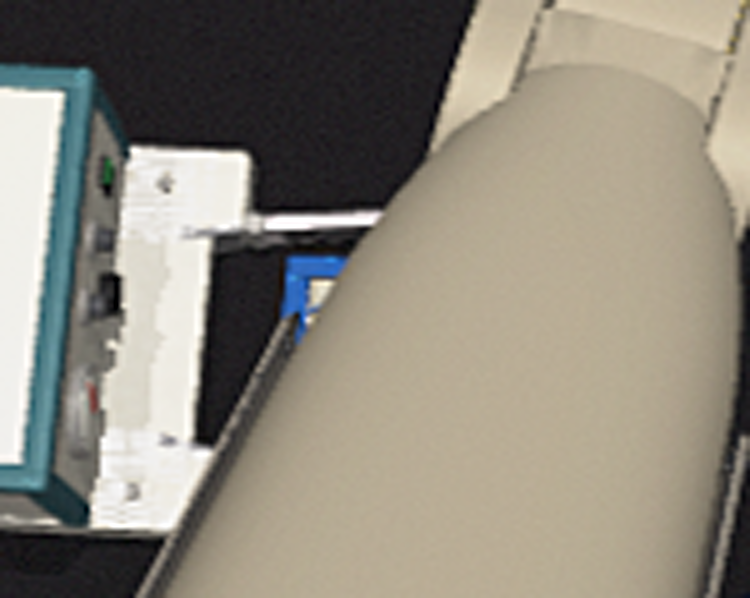

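The scene crop shows the filter's nose corners at (412,243) and (372,360). In the top crop the -y nose corner is at (287,256). I check the sideways offset per camera.

```bash
python3 - <<'E'
from h import *
T=lambda u,v:np.array([180+u/5-.4,130+v/4.6-.4]); S=lambda u,v:np.array([220+u/4-.4,170+v/4-.4])
m=.105
ut=[("top",(0,-m,.034),T(252,150)),("top",(0,m,.034),T(221,532)),("top",(0,.061,.034),T(229,450)),("top",(.06,-m,.15),T(95,68)),("top",(.06,m,.15),T(45,487))]
us=[("scene",(0,-m,.034),S(372,440)),("scene",(0,m,.034),S(482,157)),("scene",(0,.061,.034),S(462,207)),("scene",(.06,m,.15),S(613,40)),("scene",(0,-m,0),S(372,472))]
for n,u,pts in(("top",ut,[T(287,256)]),("scene",us,[S(414,242),S(226,194)])):
    p,r=fit(u,[.6,.1,1.555]);print(n,p,r.round(1).tolist())
    for x in pts: w=ray(n,x,.015);print(w,local(p,w))
E
```

```text
top [0.6026457  0.09799765 1.56012599] [[-0.0, 0.2], [-0.5, -0.2], [-0.7, -0.3], [0.2, -0.1], [1.2, 0.4]]
[0.65413875 0.0772576  0.015     ] [-0.02018943 -0.05171142]
scene [0.60219807 0.09988259 1.54327899] [[0.3, -1.2], [0.5, 0.7], [0.3, 1.2], [-1.0, -0.7], [-0.3, 0.2]]
[0.55599403 0.07749031 0.015     ] [-0.02365505  0.04557045]
[ 0.55465543 -0.0385449   0.015     ] [-0.13968316  0.04371597]
```

```bash
python3 -m crank '[[0,3,0,0,0,0,0],[0,6,0,0,0,0,0],[0,8,0,0,0,0,0],[0,8,0,0,0,0,0],[0,8,0,0,0,0,0],[0,8,0,0,0,0,0],[0,6,0,0,0,0,0],[0,3,0,0,0,0,0]]' 40
python3 - <<'E'
from h import *
s=get_state();print(s["clock"],s["tcp_pos"],s["orientation"],s["finger_gap"],s["wrist_force"],s["ft_torque"])
a=read_camera("wrist");cv2.imwrite("pics/w6.png",a)
E
```

```text
clock: 8.55
tcp_pos: [0.6006, -0.0174, 0.1848]
orientation: [0.001, 0.007, 1.0, -0.001]
wrist_force: [-1.2, -6.7, 6.4]
finger_gap: 0.0099
8.55 [ 0.60056993 -0.01741749  0.184841  ] [ 6.14009659e-04  7.44907281e-03  9.99971014e-01 -1.45075717e-03] 0.009872682457146367 [-1.22762987 -6.72236324  6.44139387] [-1.28414196  0.17718865  0.0128233 ]
```

View pics/w6.png

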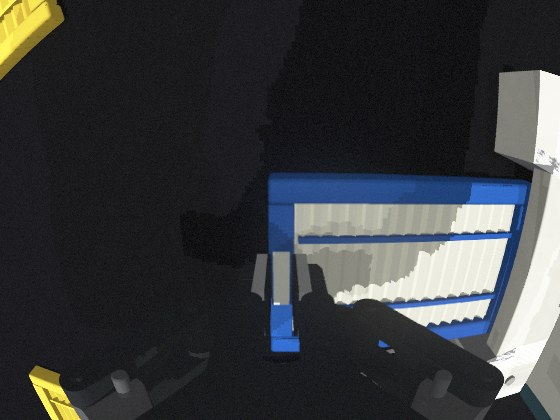

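```bash
python3 -m crank '[[0,3,0,0,0,0,0],[0,6,0,0,0,0,0],[0,7,0,0,0,0,0],[0,8,0,0,0,0,0],[0,8,0,0,0,0,0],[0,7,0,0,0,0,0],[0,6,0,0,0,0,0],[0,3,0,0,0,0,0]]' 40
python3 - <<'E'
from h import *
s=get_state();print(s["clock"],s["tcp_pos"],s["orientation"],s["finger_gap"],s["wrist_force"],s["ft_torque"])
a=read_camera("wrist");cv2.imwrite("pics/w7.png",a)
E
```

```text
clock: 9.6
tcp_pos: [0.6009, 0.0304, 0.1848]
orientation: [0.0, 0.008, 1.0, -0.002]
wrist_force: [-1.1, -6.4, 7.0]
finger_gap: 0.0101
9.6 [0.60089398 0.03040192 0.18482516] [ 1.54255989e-04  7.52788217e-03  9.99970333e-01 -1.62497949e-03] 0.010097516484561232 [-1.11038053 -6.4245622   6.95931719] [-1.45543175  0.3752649   0.07567704]
```

View pics/w7.png

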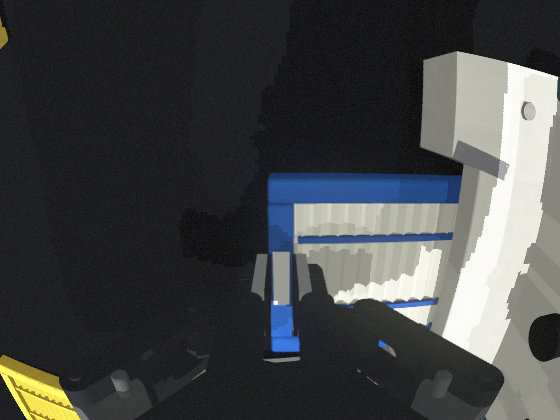

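```bash
python3 -m crank '[[0,3,0,0,0,0,0],[0,6,0,0,0,0,0],[0,7,0,0,0,0,0],[0,8,0,0,0,0,0],[0,8,0,0,0,0,0],[0,7,0,0,0,0,0],[0,6,0,0,0,0,0],[0,3,0,0,0,0,0]]' 40
python3 - <<'E'
from h import *
s=get_state();print(s["clock"],s["tcp_pos"],s["orientation"],s["finger_gap"],s["wrist_force"],s["ft_torque"])
a=read_camera("wrist");cv2.imwrite("pics/w8.png",a)
c=calibration("wrist")
E
```

```text
clock: 10.65
tcp_pos: [0.6013, 0.0781, 0.1848]
orientation: [-0.0, 0.008, 1.0, -0.002]
wrist_force: [-3.8, -7.7, 9.0]
finger_gap: 0.0099
10.65 [0.60125055 0.07809993 0.18480335] [-2.95005513e-04  7.72147698e-03  9.99967992e-01 -2.07517689e-03] 0.009903823190437986 [-3.81171174 -7.66982006  9.04076434] [-1.80392491  0.61631624  0.10004438]
```

View pics/w8.png

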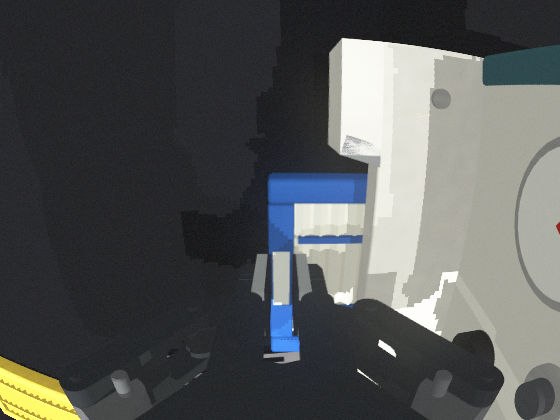

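```bash
python3 - <<'E'
from h import *
c=calibration("wrist")
for n,uv,z in(("deck edge",(373,200),.034),("horn bottom",(330,151),0),("horn top",(344,156),.034),("horn top outer",(343,39),.034),("filter end",(269,178),.015),("filter end",(271,350),.015),("inner finger back",(312,280),.03)):print(n,wray(c,uv,z).round(4))
E
```

```text
deck edge [0.5581 0.1164 0.034 ]
horn bottom [0.5434 0.1036 0.    ]
horn top [0.5407 0.104  0.034 ]
horn top outer [0.4964 0.1036 0.034 ]
filter end [0.5531 0.0748 0.015 ]
filter end [0.6511 0.0728 0.015 ]
inner finger back [0.5957 0.0931 0.03  ]
```

```bash
python3 -m crank '[[0,0,0,0,0,0,0.25],[0,0,0,0,0,0,0.25],[0,0,-10,0,0,0,0.25],[0,0,-20,0,0,0,0.25],[0,-10,-10,0,0,0,0.1],[0,-25,0,0,0,0,0],[0,-15,0,0,0,0,0],[0,0,0,0,0,0,0]]' 40
python3 - <<'E'
from h import *
s=get_state();print(s["clock"],s["tcp_pos"],s["orientation"],s["finger_gap"],s["wrist_force"],s["ft_torque"])
a=read_camera("wrist");cv2.imwrite("pics/w9.png",a)
c=calibration("wrist")
E
```

```text
clock: 11.7
tcp_pos: [0.6007, 0.0278, 0.2241]
orientation: [-0.0, 0.008, 1.0, 0.0]
wrist_force: [1.1, -0.2, 0.2]
finger_gap: 0.0001
11.7 [0.60074158 0.02780897 0.2240719 ] [-1.53364352e-04  8.49809974e-03  9.99963870e-01  1.33464739e-04] 8.72273388966055e-05 [ 1.05978563 -0.19150707  0.16281028] [0.00242332 0.01253292 0.03963236]
```

View pics/w9.png

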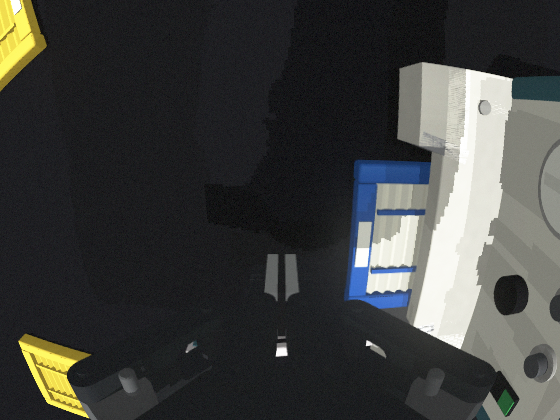

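```bash
python3 -m crank '[[0,0,10,0,0,0,0],[0,0,20,0,0,0,0],[0,5,13,0,0,0,0],[0,10,2,0,0,0,0],[0,12,0,0,0,0,0],[0,10,0,0,0,0,0],[0,8,0,0,0,0,0],[0,5,0,0,0,0,0]]' 40
python3 -m crank '[[0,2,0,0,0,0,0],[0,2,0,0,0,0,0],[0,2,0,0,0,0,0],[0,2,0,0,0,0,0],[0,2,0,0,0,0,0],[0,0,0,0,0,0,0],[0,0,0,0,0,0,0],[0,0,0,0,0,0,0]]' 40
python3 - <<'E'
from h import *
s=get_state();print(s["clock"],s["tcp_pos"],s["orientation"],s["finger_gap"],s["wrist_force"],s["ft_torque"])
a=read_camera("wrist");cv2.imwrite("pics/w10.png",a)
c=calibration("wrist")
E
```

```text
clock: 12.75
tcp_pos: [0.6018, 0.0796, 0.1797]
orientation: [0.0, 0.007, 1.0, -0.0]
wrist_force: [-0.5, -2.3, 1.8]
finger_gap: 0.0
clock: 13.75
tcp_pos: [0.6019, 0.089, 0.1795]
orientation: [0.0, 0.007, 1.0, 0.0]
wrist_force: [-0.2, -3.4, 5.8]
finger_gap: 0.0003
13.75 [0.60190191 0.08904232 0.17947104] [3.08569727e-04 7.44524851e-03 9.99972235e-01 5.09034307e-05] 0.0003186473946021779 [-0.20478694 -3.37847619  5.80550745] [-0.82745228  0.17602447 -0.00844058]
```

View pics/w10.png

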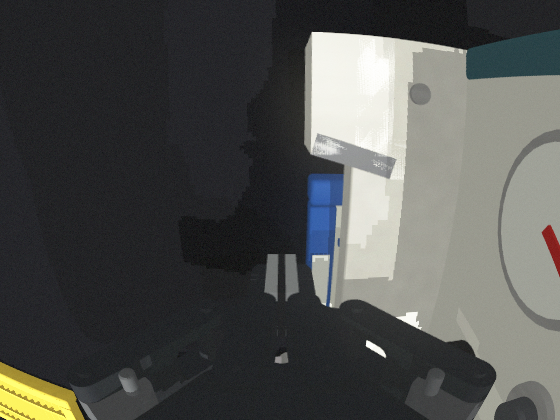

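```bash
python3 - <<'E'
from h import *
c=calibration("wrist")
for n,uv,z in(("horn bottom",(306,152),0),("horn top",(312,158),.034),("horn top",(312,32),.034),("end",(308,180),.015),("end",(307,225),.015),("deck",(344,200),.034)):print(n,wray(c,uv,z).round(4))
E
python3 -m crank '[[0,1,0,0,0,0,0],[0,1,0,0,0,0,0],[0,1,0,0,0,0,0],[0,1,0,0,0,0,0],[0,0,0,0,0,0,0],[0,0,0,0,0,0,0],[0,0,0,0,0,0,0],[0,0,0,0,0,0,0]]' 40
```

```text
horn bottom [0.544 0.103 0.   ]
horn top [0.5415 0.1026 0.034 ]
horn top [0.4962 0.103  0.034 ]
end [0.5539 0.1028 0.015 ]
end [0.5742 0.1025 0.015 ]
deck [0.5573 0.1148 0.034 ]
clock: 14.8
tcp_pos: [0.602, 0.0925, 0.1795]
orientation: [0.0, 0.008, 1.0, -0.001]
wrist_force: [-0.9, -6.5, 6.0]
finger_gap: -0.0001
```

```bash
python3 -m crank '[[0,0.5,0,0,0,0,0],[0,0.5,0,0,0,0,0],[0,0.5,0,0,0,0,0],[0,0.5,0,0,0,0,0],[0,0,0,0,0,0,0],[0,0,0,0,0,0,0],[0,0,0,0,0,0,0],[0,0,0,0,0,0,0]]' 40
python3 - <<'E'
from h import *
cv2.imwrite("pics/w11.png",read_camera("wrist"))
E
```

```text
clock: 15.8
tcp_pos: [0.602, 0.0934, 0.1796]
orientation: [0.0, 0.008, 1.0, -0.002]
wrist_force: [-1.2, -12.8, 6.7]
finger_gap: -0.0001
```

View pics/w11.png

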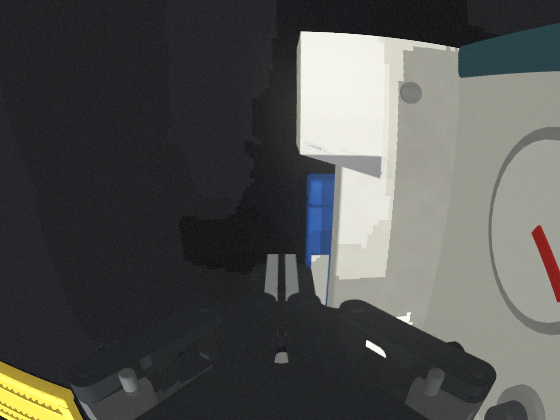

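Filter end sits at px 307 against the mouth edge at 297, so about 5 mm inside. The force rose to 13 N, so it is on the stop. Next I back off and work out the door sweep.

```bash
python3 -m crank '[[0,-4,0,0,0,0,0],[0,-12,-5,0,0,0,0],[0,-16,-20,0,0,0,0],[-10,-16,-30,0,0,0,0],[-20,-12,-20,0,0,0,0],[-30,-10,0,0,0,0,0],[-30,0,0,0,0,0,0],[-25,0,0,0,0,0,0]]' 40
python3 - <<'E'
from h import *
s=get_state();print(s["clock"],s["tcp_pos"],s["orientation"],s["wrist_force"])
a=read_camera("wrist");cv2.imwrite("pics/w12.png",a)
b=read_camera("scene");cv2.imwrite("pics/s12.png",cv2.resize(b[170:320,220:400],None,fx=4,fy=4,interpolation=cv2.INTER_CUBIC))
p=np.array([.6018,.1005,1.5555]);print("tcp slot mm",local(p,s["tcp_pos"])*1000)
H=np.array([-6,-66.])
prev=None
for th in list(range(108,-1,-6)):
    t=np.radians(th);d=np.array([-np.sin(t),np.cos(t)]);n=np.array([-np.cos(t),-np.sin(t)])
    c=H+100*d+(4+10*abs(np.cos(t))+11*abs(np.sin(t)))*n
    print(th,"slot",c.round(0),"tool step",None if prev is None else (c-prev)[::-1].round(1));prev=c
E
```

```text
clock: 16.85
tcp_pos: [0.7166, 0.023, 0.2539]
orientation: [-0.0, 0.007, 1.0, 0.001]
wrist_force: [0.7, 0.9, -0.4]
finger_gap: 0.0003
16.85 [0.71657173 0.02304088 0.25389156] [-1.50194498e-04  7.44774743e-03  9.99972000e-01  7.12840296e-04] [ 0.65741269  0.93864163 -0.39139704]
tcp slot mm [ -75.69453746 -115.94309965]
108 slot [ -96. -114.] tool step None
102 slot [-100. -103.] tool step [10.3 -4.6]
96 slot [-104.  -92.] tool step [10.9 -3.5]
90 slot [-106.  -81.] tool step [11.4 -2.2]
84 slot [-107.  -71.] tool step [ 9.6 -1.1]
78 slot [-107.  -62.] tool step [ 9.8 -0.2]
72 slot [-107.  -52.] tool step [9.9 0.8]
66 slot [-105.  -42.] tool step [9.9 1.8]
60 slot [-102.  -32.] tool step [9.8 2.9]
54 slot [-98. -22.] tool step [9.6 3.9]
48 slot [-93. -13.] tool step [9.3 5. ]
42 slot [-87.  -4.] tool step [8.8 6.1]
36 slot [-80.   4.] tool step [8.3 7.1]
30 slot [-72.  12.] tool step [7.5 8.1]
24 slot [-63.  18.] tool step [6.7 9. ]
18 slot [-53.  24.] tool step [5.7 9.8]
12 slot [-43.  28.] tool step [ 4.6 10.5]
6 slot [-31.  32.] tool step [ 3.4 11. ]
0 slot [-20.  34.] tool step [ 2.1 11.5]
```

View pics/w12.png

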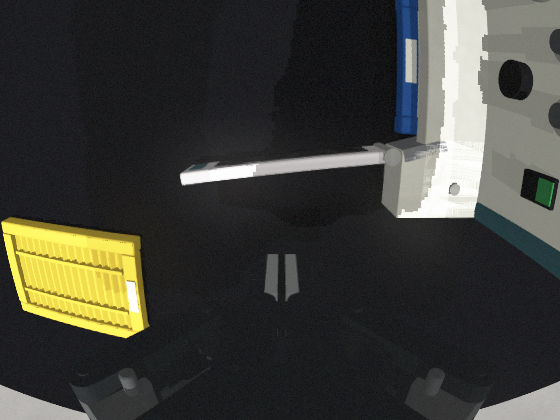

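View pics/s12.png

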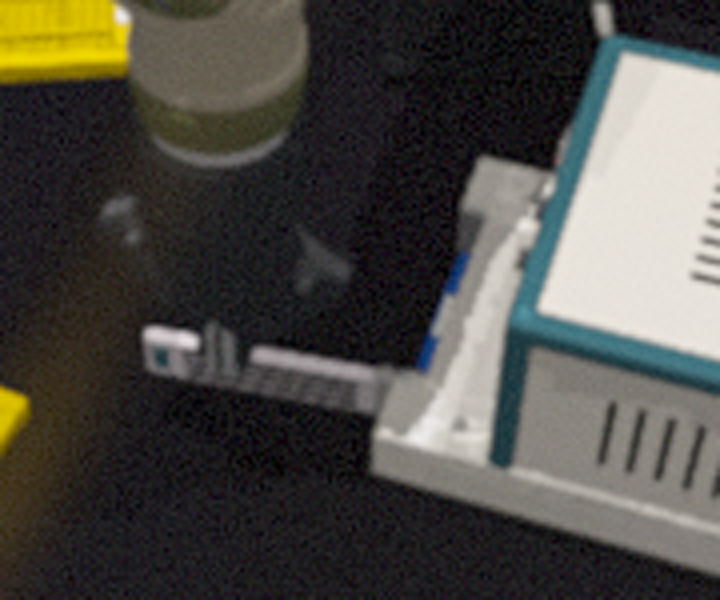

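The wrist picture shows the door running from (183,180) to the hinge at (393,155), with the fingertips clear on its outer side at (282,275). The filter lies in the slot at (408,65). I lower beside the door and sweep.

```bash
python3 -m crank '[[0,-3,5,0,0,0,0],[0,-4,10,0,0,0,0],[0,-5,14,0,0,0,0],[0,-5,14,0,0,0,0],[0,-4,12,0,0,0,0],[0,-3,9,0,0,0,0],[0,0,4,0,0,0,0],[0,0,0,0,0,0,0]]' 40
python3 -m crank '[[4,0,0,0,0,0,0],[8,0,0,0,0,0,0],[10,-3,0,0,0,0,0],[10,-2,0,0,0,0,0],[10,-1,0,0,0,0,0],[10,0,0,0,0,0,0],[10,1,0,0,0,0,0],[6,1,0,0,0,0,0]]' 40
python3 - <<'E'
from h import *
s=get_state();print(s["clock"],s["wrist_force"]);p=np.array([.6018,.1005,1.5555]);print("tcp slot mm",local(p,s["tcp_pos"])*1000)
a=read_camera("wrist");cv2.imwrite("pics/w13.png",a)
E
```

```text
clock: 17.95
tcp_pos: [0.7154, -0.0006, 0.1859]
orientation: [-0.0, 0.007, 1.0, 0.0]
wrist_force: [-0.2, -1.1, 0.1]
finger_gap: 0.0
clock: 18.95
tcp_pos: [0.6466, -0.0035, 0.1863]
orientation: [-0.0, 0.007, 1.0, 0.0]
wrist_force: [1.1, 0.6, 0.3]
finger_gap: 0.0
18.95 [1.13050761 0.60238957 0.33753359]
tcp slot mm [-103.32944091  -46.41301378]
```

View pics/w13.png

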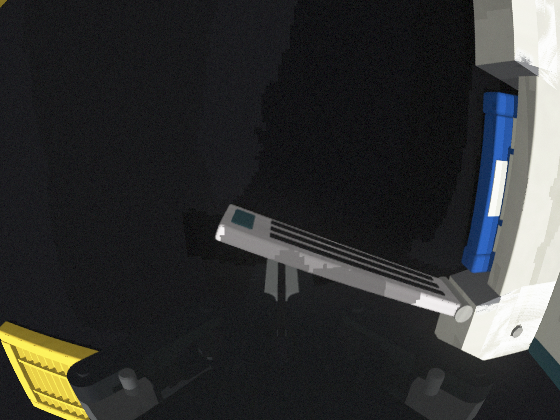

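```bash
python3 -m crank '[[6,1,0,0,0,0,0],[10,3,0,0,0,0,0],[10,4,0,0,0,0,0],[9,5,0,0,0,0,0],[9,6,0,0,0,0,0],[8,7,0,0,0,0,0],[7,8,0,0,0,0,0],[4,5,0,0,0,0,0]]' 40
python3 -m crank '[[4,5,0,0,0,0,0],[5,8,0,0,0,0,0],[3,7,0,0,0,0,0],[2,5,0,0,0,0,0],[1,4,0,0,0,0,0],[0,3,0,0,0,0,0],[0,0,0,0,0,0,0],[0,0,0,0,0,0,0]]' 40
python3 - <<'E'
from h import *
s=get_state();print(s["clock"],s["wrist_force"]);p=np.array([.6018,.1005,1.5555]);print("tcp slot mm",local(p,s["tcp_pos"])*1000)
a=read_camera("wrist");cv2.imwrite("pics/w14.png",a)
E
```

```text
clock: 20.0
tcp_pos: [0.5844, 0.037, 0.1862]
orientation: [-0.0, 0.007, 1.0, 0.0]
wrist_force: [1.3, 0.5, 0.3]
finger_gap: 0.0002
clock: 21.0
tcp_pos: [0.5705, 0.0685, 0.1862]
orientation: [0.0, 0.007, 1.0, 0.0]
wrist_force: [0.5, 0.1, 0.8]
finger_gap: -0.0001
21.0 [0.54710621 0.06509938 0.77308285]
tcp slot mm [-32.5147808   30.82297067]
```

View pics/w14.png

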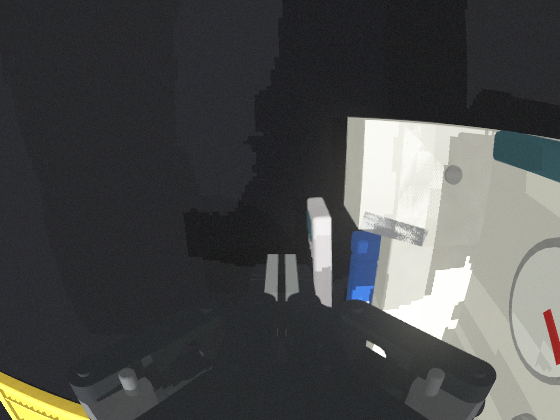

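```bash
python3 -m crank '[[0.5,2,0,0,0,0,0],[0.5,3,0,0,0,0,0],[0,3,0,0,0,0,0],[0,2,0,0,0,0,0],[0,1,0,0,0,0,0],[0,1,0,0,0,0,0],[0,0,0,0,0,0,0],[0,0,0,0,0,0,0]]' 40
python3 -m crank '[[0,1,0,0,0,0,0],[0,1,0,0,0,0,0],[0,0.5,0,0,0,0,0],[0,0,0,0,0,0,0],[0,0,0,0,0,0,0],[0,0,0,0,0,0,0],[0,0,0,0,0,0,0],[0,0,0,0,0,0,0]]' 40
python3 - <<'E'
from h import *
a=read_camera("wrist");cv2.imwrite("pics/w15.png",a)
E
```

```text
clock: 22.05
tcp_pos: [0.5696, 0.078, 0.1863]
orientation: [-0.0, 0.009, 1.0, -0.004]
wrist_force: [-0.4, -14.3, 1.0]
finger_gap: 0.0001
clock: 23.05
tcp_pos: [0.5696, 0.0789, 0.1863]
orientation: [-0.0, 0.01, 1.0, -0.006]
wrist_force: [-1.1, -21.7, 2.7]
finger_gap: 0.0001
```

View pics/w15.png

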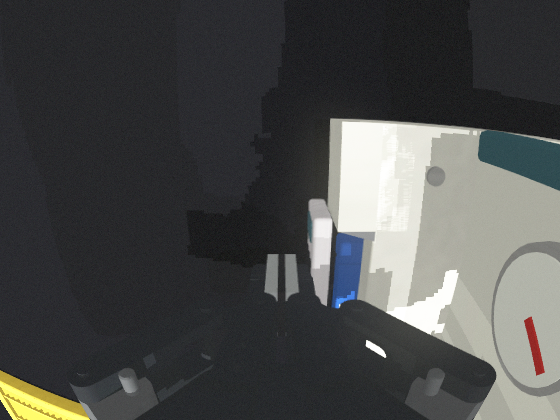

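The door is against its stop (22 N), lying along the mouth at (320,240). I back away and check.

```bash
python3 -m crank '[[0,-3,0,0,0,0,0],[0,-6,0,0,0,0,0],[0,-12,-5,0,0,0,0],[0,-20,-15,0,0,0,0],[0,-25,-25,0,0,0,0],[0,-25,-25,0,0,0,0],[0,-25,-20,0,0,0,0],[0,-10,-10,0,0,0,0]]' 40
python3 -m crank '[[0,0,0,0,0,0,0],[20,-20,0,0,0,0,0],[30,-30,0,0,0,0,0],[20,-20,0,0,0,0,0],[0,0,0,0,0,0,0],[0,0,0,0,0,0,0],[0,0,0,0,0,0,0],[0,0,0,0,0,0,0]]' 40
python3 - <<'E'
from h import *
a=read_camera("wrist");cv2.imwrite("pics/w16.png",a);t=read_camera("top");cv2.imwrite("pics/t16.png",t)
b=read_camera("scene");cv2.imwrite("pics/s16.png",b)
cv2.imwrite("pics/t16c.png",cv2.resize(t[130:260,180:330],None,fx=5,fy=4.6,interpolation=cv2.INTER_CUBIC)) 
cv2.imwrite("pics/w16c.png",cv2.resize(a[100:350,330:560],None,fx=2.4,fy=2.4,interpolation=cv2.INTER_CUBIC)) 
E
```

```text
clock: 24.1
tcp_pos: [0.5681, -0.0449, 0.2885]
orientation: [0.002, 0.008, 1.0, -0.0]
wrist_force: [0.4, 0.7, 0.2]
finger_gap: -0.0002
clock: 25.1
tcp_pos: [0.4972, -0.1113, 0.286]
orientation: [0.0, 0.007, 1.0, 0.0]
wrist_force: [-0.4, 0.4, 0.8]
finger_gap: 0.0
```

View pics/t16c.png

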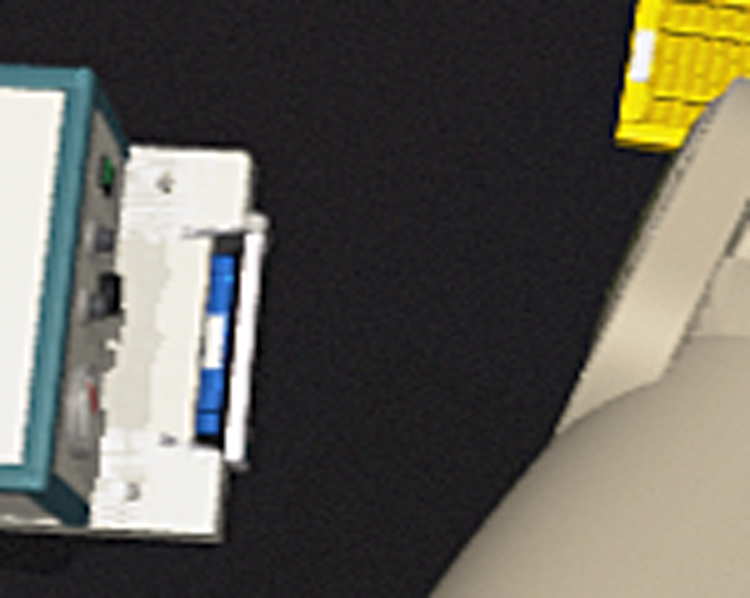

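View pics/w16.png

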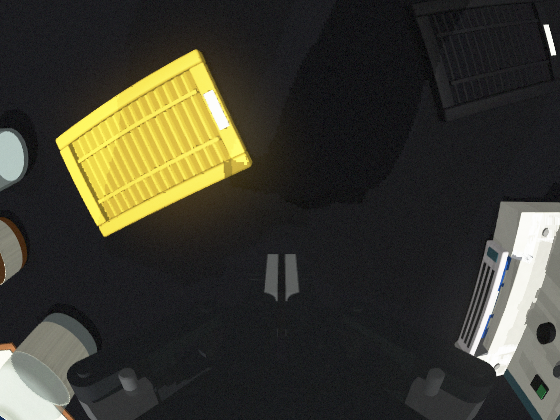

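View pics/s16.png

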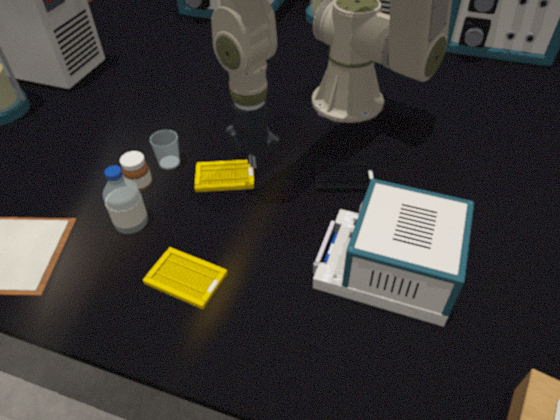

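The top crop shows the door from (258,220) to (237,460), parallel to the horn fronts within about 0.01 rad. The filter lies behind it, straight. In the scene picture the bottle, jar and beaker have not moved, and the arm is clear.

```bash
python3 -c "
from workcell import *
print(hand_in())"
```

```text
the job is handed in; nothing more can be done
None
```

The blue filter is fully home in the slot with the louvred door shut behind it. I handed the job in after about 25 s of robot time, and the hand-in gives no verdict.

- **Insertion:** I gripped the filter by its outer bar, squared it to the mouth and slid it most of the way in. I then pushed it home with shut fingers until the force rose to about 13 N at the stop.
- **Door:** I swept it shut from its outer side until it met its stop at 22 N, then backed the arm clear.

**Last checks:**
- **Filter:** before the door was shut, the filter's outer end measured about 4–5 mm inside the mouth, and the filter was straight and centred to within about 1 mm.
- **Door angle:** the door is parallel to the unit's front within about 0.01 rad in the top camera.
- **Bottle, jar and beaker:** they look unmoved in the scene picture; I judged this by eye and did not measure it.
- **Arm:** it is clear of everything, with the wrist force near zero.

**Disagreement:** the cameras differed by about 4–5 mm on where the mouth is. I relied on the wrist camera's relative view and on contact forces for the final fit.

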